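# Close up the service tool case

## Robot

A 7-joint arm with a two-finger parallel gripper is mounted at the origin on the work surface. World frame = base frame: x ahead of the robot, y to its left, z up, the work surface at z = 0. Lengths are in m, angles in rad, forces in N, time in s.
With the tool pointing down it reaches from about 0.4 to 0.85 m from the base axis. Payload 6.9 kg.
Tool frame: the origin (TCP) lies at the very end of the fingers, on their centre line; the grasp point (between the pads) lies 19 mm behind it; z points along the fingers, y is the line along which they close (so a half turn about z gives the same grasp; the last joint's range is limited). The gripper opens to 85 mm and grips with 20 to 120 N. Pads are 22 mm wide; open, the fingers measure 114 mm over their backs; the gripper's body (76 mm by 85 mm) begins 54 mm behind the grasp point. The pads swing forward as they close: fully open they stand 13 mm farther back than shut.
Start: joints at [-1.022, 0.507, -0.238, 1.5, 0.126, 1.149, -0.155], TCP at [0.268, 0.565, 0.231] pointing down, gripper open.
Joint ranges: [-3.08, 3.08], [-0.24, 2.05], [-1.43, 1.35], [0, 2.5], [-1.52, 4.66], [0.17, 1.96], [-2.89, 2.89]. Speed limits (rad/s): [2.39, 2.39, 3.14, 3.14, 3.14, 3.14, 3.14].

## Interface

Orientations are given as a rotation vector (axis times angle).
In Python, from bench import status, optics, workorder gives the robot as it stands. The module is installed in compiled form; this text tells all that it offers.
- The arm moves only by the tool move_arm, never from a script. Its argument "deltas" is a list of rows, each a list of 7 numbers: the turn, a rotation vector about the tool's x, y, z in degrees, then the shift along the tool's x, y, z in mm, then the opening, from 0 (shut) to 1 (fully open). A call has 1 to 12 rows; each row is the pose to reach, as a shift and turn from the pose commanded when the call began, along the tool's axes at that moment; what a row does not reach only later rows make up. A row lasts 1/8 s, in which the tool goes at most 62.5 mm and 10.7 degrees, less where a joint would pass 70% of its speed; a pose out of reach is approached as far as the arm can. A call with a gripper value outside its range is refused whole. The fingers move at their own pace and stop on an object; the grip force is fixed at half the most. Time passes only in rows, so rows that repeat a pose let the fingers close. It gives the time, the measured TCP pose, the force, the opening and the grip force at its end, in the units of the state.
- status.sense(): the state, without advancing time (a new reading comes with each control period).
- optics.grab_frame(name): name is "side" or "top" or "wrist"; returns a dict with "frame" (400x640x3 uint8, red, green, blue), "fov_y" (degrees; the focal length in pixels is half the picture's height over the tangent of half this angle, whatever the lens; pixels are square), "cx", "cy" (the principal point, pixels), "k1" (the pictures are not rectified: a ray, as slopes to the right and down, at radius r is drawn at 1 + k1 r^2 times it, then the intrinsics apply), "rvec" (rotation vector, rad) and "tvec" (3), from world to camera coordinates, as OpenCV has them. Camera axes: x right, y down, z forward; pixel columns grow to the right and rows downward; lengths in m; the calibration is good to about 2 mm. A picture is of the moment at which its call begins. There is no depth.
- workorder.finish_job(): hands the job in; it is judged then, once.
The state is a dict: "t": time; "joints": joint angles; "joint_velocities": joint speeds; "tau": joint torques, N m; "tool_pos": TCP position; "tcp_rot": TCP orientation; "contact_force": force on the tool from outside, world axes, zero at the start; "moment": the same for the moment, N m; "width": finger opening in m; "grasp_force": force on a finger pad.
Only numpy, scipy, OpenCV 4.12 (cv2) and the standard library are available. Lean on these libraries where they do the work, as an engineer would, in place of code of your own. Each camera call takes 0.05 s, during which the arm holds its last target. There are 200 camera calls.

## Task

The repair is finished, so close up the green steel tool case: with the fingertips push its upright tool board down flat into the case first, with the lid still standing open, then swing the lid over and press it fully shut without slamming it. This is pushing work only: never take the board or the lid between the fingers, pick nothing up, do not shift the case, and leave the tools and parts in and around it where they are.

Things in the scene. Friction and masses are not known exactly. Their poses are not given: they have to be found in the camera images.
- case: Tool case, green sheet steel, loose on the bench (6 kg; slides only if shoved hard). 340 mm long (its x), 230 deep (y), 85 high without lid, walls 4 mm, open on top. Origin: centre of underside, z up. Front wall (-y) has a handle and two draw latches, sticking out up to 22 mm, to be left alone; lid hinge along the +y wall. Yaw 0: its axes are the world's; turned up to 20 degrees either way.
- board (a joint): Angle (rad) of the tool board: 0 = folded flat on its ledges in the case (the stop), 1.57 = upright, 1.80 = limit, leaning out over the front. Starts near upright. The line from hinge to free edge runs at this angle above the case's +y. Stiff hinge: it stays where it is left and must be pushed all the way down; 4 to 7 N at the free edge moves it.
- board_hinge (a point): Middle of the tool board's hinge line, which runs along the case's x just inside the front wall: at x 0, y -103.5 mm, z 70 mm in the case's frame. Axes as for board_edge.
- board_edge (a point): Middle of the board's free edge, on its plain outer face. Aluminium panel 305 mm long (along the hinge), 185 from hinge to free edge, 4 thick. Axes: x along the hinge, y hinge to edge, z out of the outer face. That face looks to the case's front (-y) when upright, up when folded (72 mm above the bench, edge 29 mm short of the rear wall). The inner face carries screwdrivers reaching 30 mm off it.
- lid (a joint): Angle (rad) of the lid: 0 = fully shut on the rim (the stop), 1.57 = upright, 1.95 = limit, leaning back. Starts leaning back a little past upright. The line from hinge to free edge runs at this angle above the case's -y. Friction stay: it stays where it is left and must be pushed all the way; 5 to 7 N at the free edge moves it. It cannot be shut while the board stands up: the two meet.
- lid_hinge (a point): Middle of the lid's hinge line, which runs along the case's x outside the rear wall: at x 0, y +119 mm, z 85 mm in the case's frame. Axes as for lid_edge.
- lid_edge (a point): Middle of the lid's free edge, on its outer face. Shallow green steel pan 344 mm long (along the hinge), 234 from hinge to free edge, 30 thick over the skirt; its flat outer face is 30 mm off the hinge line. Axes: x along the hinge, y edge to hinge, z out of the outer face. That face looks to the case's rear (+y) when open (edge about 310 mm above the bench), up when shut (115 mm above it).
- pliers: Bystander: blue-handled pliers, 170 mm long, lying loose on the floor of the case, under where the board comes down. Origin: underside, near the pivot.
- spanner: Bystander: steel spanner, 190 mm long, lying loose on the floor of the case. Origin: centre of its underside.
- roller: Bystander: bare aluminium roller, 48 mm across and 66 mm high, standing on the bench off the case's +x end. Origin: centre of its underside.
- screwdriver: Bystander: black-handled screwdriver, 200 mm long, lying on the bench behind the case, under the leaning lid. Origin: under its middle.
- jar: Bystander: glass jar, 60 mm across and 85 mm high, standing on the bench behind the case. Origin: centre of its underside.
- file: Bystander: flat file with a wooden handle, 230 mm long, lying on the bench in front of the case. Origin: under its middle.
- hex_key: Bystander: L-shaped hex key, 100 by 30 mm of 6 mm bar, lying on the bench off the case's +x end. Origin: under the middle of its long leg.
- grease_tin: Bystander: bare metal tin, 68 mm across and 75 mm high, standing on the bench in front of the case. Origin: centre of its underside.

How it is judged:
By the outcome, as a careful person would: the job done as asked, in the order asked, and still so for the second after the job is handed in, with the robot touching nothing.
It also fails if it takes over 56 s, if anything falls off the work surface, if the arm or the gripper's body presses on something with over 40 N, if the wrist force passes 120 N, or if a joint passes its speed limit or range.

## Working session

There is one attempt and no reset: what is moved stays moved. The work goes in short steps, Python scripts to look and compute and a tool call to move; the robot and the scene stay as the last step left them, time stands still between calls to the robot, and variables do not carry over. Pictures are saved under pics/ and viewed, at most 10 in all, crops included, and the job is handed in when it is done.

Besides the shell and the picture viewer there is one more tool, called after "Emit:" by a JSON object that holds its "op" and its "data". move_arm: Moves the arm, as the interface text tells. Its arguments: {"type":"object","properties":{"deltas":{"type":"array","items":{"type":"array","items":{"type":"number"}}}},"required":["deltas"]}

```bash
mkdir -p pics; cat > h.py <<'E'
import numpy as np, cv2
from scipy.spatial.transform import Rotation as R
from bench import status, optics, workorder
def cam(f):
    h=f["frame"].shape[0]; fl=h/2/np.tan(np.radians(f["fov_y"])/2)
    K=np.array([[fl,0,f["cx"]],[0,fl,f["cy"]],[0,0,1.]]); D=np.array([f["k1"],0,0,0.])
    return K,D,np.array(f["rvec"],float),np.array(f["tvec"],float)
def proj(f,P):
    K,D,r,t=cam(f); return cv2.projectPoints(np.atleast_2d(P).astype(float),r,t,K,D)[0][:,0]
def ray(f,uv):
    K,D,r,t=cam(f); n=cv2.undistortPoints(np.array(uv,float).reshape(-1,1,2),K,D)[:,0]
    M=cv2.Rodrigues(r)[0]; d=np.c_[n,np.ones(len(n))]@M; return -M.T@t,d
def onz(f,uv,z):
    o,d=ray(f,uv); return o+d*((z-o[2])/d[:,2])[:,None]
def case(x,y,yaw): return lambda P: np.atleast_2d(P)@R.from_euler('z',yaw).as_matrix().T+[x,y,0]
E
cat > a.py <<'E'
from h import *
import pickle
F={}
for n in("side","top","wrist"):
    F[n]=optics.grab_frame(n); cv2.imwrite(f"pics/{n}0.png",F[n]["frame"][:,:,::-1])
    K,D,r,t=cam(F[n]); print(n,-cv2.Rodrigues(r)[0].T@t,K[0,0],F[n]["k1"])
pickle.dump(F,open("f0.pkl","wb"))
s=status.sense();print(s["t"],s["tool_pos"],s["tcp_rot"],s["width"],R.from_rotvec(s["tcp_rot"]).as_matrix().round(3))
E
python3 a.py
```

```text
side [1.20992961 0.13193951 1.04525112] 417.4781930177474 -0.03895534376465661
top [0.38976095 0.01262023 1.26407029] 427.4017554273117 -0.06480802075774006
wrist [0.20732541 0.59358227 0.37343528] 310.5433789084867 -0.033262933501727154
0.15 [0.26767723 0.56434797 0.23064111] [-6.89754282e-01 -3.06468189e+00  2.10615748e-03] 0.08543012242846493 [[-0.904  0.428 -0.001]
 [ 0.428  0.904 -0.001]
 [-0.    -0.001 -1.   ]]
```

View pics/top0.png

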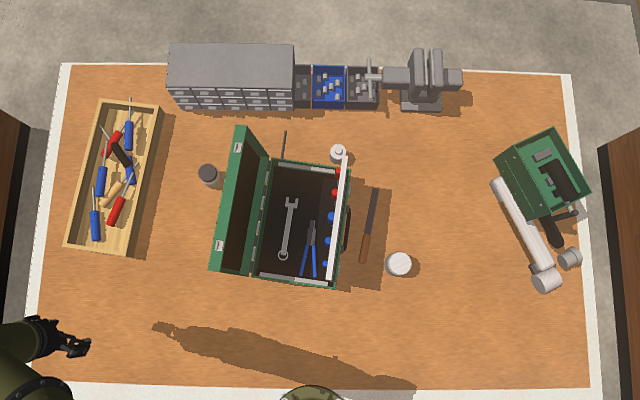

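View pics/side0.png

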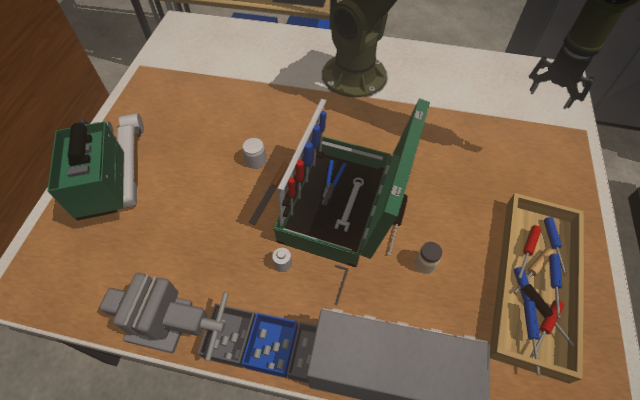

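The top view shows the case around (295,225), its rear and lid to the left (world +y). The board stands at (340,215) as a white edge, the roller is at (338,152), and the jar is at (208,173). The side view agrees. I'll crop both so I can pick corners for a fit.

```bash
python3 - <<'E'
import cv2,numpy as np
a=cv2.imread("pics/top0.png")[115:305,195:365]; b=cv2.imread("pics/side0.png")[90:280,260:440]
a=cv2.resize(a,None,fx=2.3,fy=3,interpolation=2)[:570,:391]; b=cv2.resize(b,None,fx=2.2,fy=3,interpolation=2)
cv2.imwrite("pics/c0.png",np.hstack([a,b]))
E
```

```text
(no output)
```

View pics/c0.png

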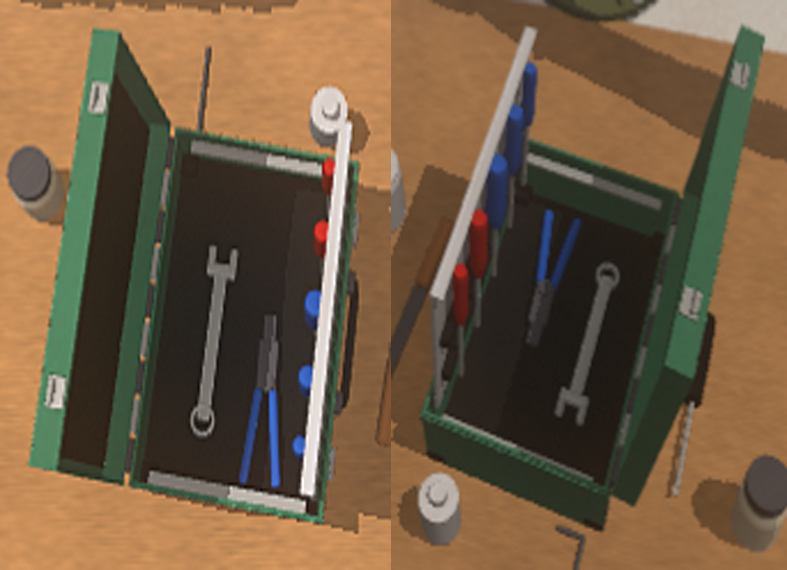

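```bash
cat > fit.py <<'E'
from h import *
import pickle
from scipy.optimize import least_squares
F=pickle.load(open("f0.pkl","rb"))
def lid(a,x,n): return [x,.119-.234*np.cos(a)+n*np.sin(a),.085+.234*np.sin(a)+n*np.cos(a)]
def brd(b,x,l=.185,n=0.): return [x,-.1035+l*np.cos(b)-n*np.sin(b),.07+l*np.sin(b)+n*np.cos(b)]
def pts(p):
    x,y,w,b,a=p; c=case(x,y,w)
    T=[[.17,.115,.085],[-.17,.115,.085],[-.17,-.115,.085],brd(b,.1525),brd(b,-.1525),lid(a,.172,.03),lid(a,-.172,.03)]
    S=[[.17,-.115,.085],[.17,.115,.085],[.17,.115,0],brd(b,.1525),brd(b,-.1525),lid(a,.172,.03),lid(a,-.172,.03),lid(a,.172,0),lid(a,-.172,0)]
    return np.r_[proj(F["top"],c(T)),proj(F["side"],c(S))]
t=np.array([[177,128],[132,484],[321,521],[343,124],[308,494],[94,31],[31,465]])/[2.3,3]+[195,115]
s=(np.array([[424,412],[607,490],[601,528],[440,293],[531,30],[694,372],[763,42],[665,362],[742,27]])-[391,0])/[2.2,3]+[260,90]
o=np.r_[t,s]
if __name__=="__main__":
    q=least_squares(lambda p:(pts(p)-o).ravel(),[.4,.05,-.17,1.57,1.7],loss="soft_l1")
    print(q.x.round(4)); print((pts(q.x)-o).round(1).tolist())
    for k,uv,z in(("top",(207,168),.085),("top",(338,148),.066),("top",(400,258),.075)): print(onz(F[k],[uv],z))
E
python3 fit.py
```

```text
[ 0.5653  0.0341 -0.1226  1.4725  1.7187]
[[-1.0, 0.3], [-1.2, 0.6], [0.4, 0.3], [0.0, -0.6], [-1.2, 0.5], [-1.5, -0.3], [-1.5, 1.2], [-1.8, 0.1], [-0.6, 0.0], [-0.1, 0.9], [-1.4, 1.5], [-0.1, -0.6], [-0.1, 2.0], [0.3, -2.3], [-0.8, 0.2], [-1.6, -1.4]]
[[0.71473085 0.30932547 0.085     ]]
[[ 0.78835933 -0.06623425  0.066     ]]
[[ 0.46959388 -0.24031116  0.075     ]]
```

The fit residuals are about 1–2 px. That gives the case at (0.565, 0.034) with yaw −7°, the board at 1.47 and the lid at 1.72. Next I close the fingers, rise, and go over to the front of the board.

Emit:
{"op": "move_arm", "data": {"deltas": [[0,0,0,0,0,-50,0],[0,0,0,0,0,-100,0],[0,0,0,0,0,-150,0],[0,0,-3,0,0,-195,0],[0,0,-6,-30,-28,-200,0],[0,0,-9,-68,-63,-200,0],[0,0,-12,-106,-98,-200,0],[0,0,-15,-144,-133,-200,0],[0,0,-18,-182,-168,-200,0],[0,0,-18.3,-220,-203,-200,0],[0,0,-18.3,-250,-231,-200,0],[0,0,-18.3,-270,-249,-200,0]]}}

```text
t: 1.65
tool_pos: [0.4056, 0.2217, 0.4313]
tcp_rot: [0.198, 3.135, -0.001]
contact_force: [-0.3, 0.2, 0.1]
width: -0.0001
grasp_force: 0.0
```

Emit:
{"op": "move_arm", "data": {"deltas": [[0,0,0,-22,-40,0,0],[0,0,0,-45,-81,0,0],[0,0,0,-68,-122,0,0],[0,0,0,-90,-163,0,0],[0,0,0,-113,-204,0,0],[0,0,0,-136,-245,0,0],[0,0,0,-158,-286,0,0],[0,0,0,-174,-315,0,0],[0,0,0,-181,-327,20,0],[0,0,0,-181,-327,70,0],[0,0,0,-181,-327,120,0],[0,0,0,-181,-327,150,0]]}}

```text
t: 3.15
tool_pos: [0.5432, -0.1225, 0.2786]
tcp_rot: [-0.194, -3.132, -0.001]
contact_force: [-0.1, 0.3, -0.1]
width: 0.0006
grasp_force: 0.0
```

```bash
cat > w.py <<'E'
from h import *
import sys
C=[.5653,.0341,-.1226]
s=status.sense(); Rc=R.from_euler('z',C[2]).as_matrix()
print("t",s["t"],"case-frame TCP mm",((np.array(s["tool_pos"])-[C[0],C[1],0])@Rc*1000).round(1)); M=R.from_rotvec(s["tcp_rot"]).as_matrix(); print("tool axes in case",(Rc.T@M).round(3).tolist(),"F",(Rc.T@np.array(s["contact_force"])).round(1)); print(np.round(s["joints"],2))
for n in sys.argv[2:]: cv2.imwrite(f"pics/{n}{sys.argv[1]}.png",optics.grab_frame(n)["frame"][:,:,::-1])
E
python3 w.py 1 wrist
```

```text
t 3.15 case-frame TCP mm [  -2.8 -158.1  278.6]
tool axes in case [[-1.0, 0.001, -0.003], [0.001, 1.0, 0.0], [0.003, 0.0, -1.0]] F [-0.1  0.3 -0.1]
[ 0.11  0.36  0.1   1.6  -0.04  1.18  1.66]
```

Emit:
{"op": "move_arm", "data": {"deltas": [[0,0,0,0,20,20,0],[0,0,0,0,40,44,0],[0,0,0,0,47,46,0],[0,0,0,0,53,47,0],[0,0,0,0,59,48,0],[0,0,0,0,65,50,0],[0,0,0,0,75,53,0],[0,0,0,0,86,56,0],[0,0,0,0,96,59,0]]}}

```text
t: 4.32
tool_pos: [0.5567, -0.0263, 0.2222]
tcp_rot: [0.193, 3.135, 0.001]
contact_force: [1.5, -2.2, 2.7]
width: 0.0001
grasp_force: 1.5
```

```bash
python3 w.py 2 side
```

```text
t 4.325 case-frame TCP mm [ -1.1 -61.  222.2]
tool axes in case [[-1.0, 0.0, 0.001], [0.0, 1.0, 0.0], [-0.001, 0.0, -1.0]] F [ 1.8 -2.   2.7]
[-0.04  0.41  0.07  1.7  -0.03  1.04  1.48]
```

View pics/side2.png

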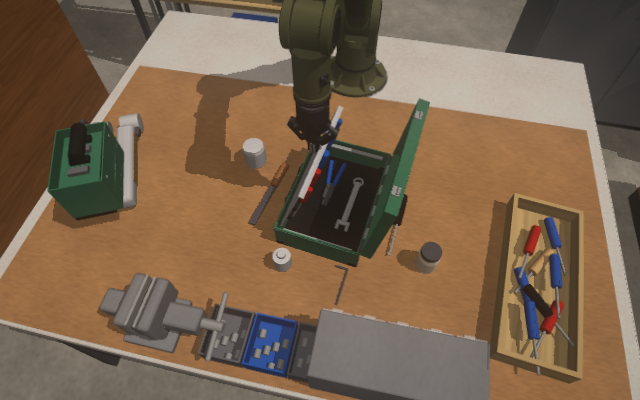

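The side view shows the board tipping inward, with its edge now from (340,110) to (305,195) and the fingertips at (318,145). The case is unmoved and the contact force is about 4 N. I continue along the arc.

Emit:
{"op": "move_arm", "data": {"deltas": [[0,0,0,0,14,8,0],[0,0,0,0,28,15,0],[0,0,0,0,41,25,0],[0,0,0,0,53,36,0],[0,0,0,0,64,48,0],[0,0,0,0,74,61,0],[0,0,0,0,83,74,0],[0,0,0,0,90,88,0],[0,0,0,0,93,98,0],[0,0,0,0,96,107,0],[0,0,0,0,98,115,0],[0,0,0,0,99,118,0]]}}

```text
t: 5.88
tool_pos: [0.5682, 0.0705, 0.1037]
tcp_rot: [-0.194, -3.135, 0.001]
contact_force: [-0.9, -0.1, 0.8]
width: 0.0001
grasp_force: 0.6
```

```bash
python3 w.py 3
```

```text
t 5.875 case-frame TCP mm [ -1.5  36.5 103.7]
tool axes in case [[-1.0, 0.001, -0.001], [0.001, 1.0, -0.0], [0.001, -0.0, -1.0]] F [-0.9 -0.2  0.8]
[-0.2   0.56  0.05  1.81 -0.04  0.78  1.32]
```

Emit:
{"op": "move_arm", "data": {"deltas": [[0,0,0,0,1,6,0],[0,0,0,0,2,12,0],[0,0,0,0,2,18,0],[0,0,0,0,3,23,0],[0,0,0,0,3,27,0],[0,0,0,0,3,30,0],[0,0,0,0,3,32,0],[0,0,0,0,3,33,0],[0,0,0,0,3,33,0]]}}

```text
t: 7.0
tool_pos: [0.5689, 0.0738, 0.0721]
tcp_rot: [0.194, 3.135, 0.0]
contact_force: [-2.4, -0.2, 6.3]
width: -0.0
grasp_force: 3.9
```

```bash
python3 w.py 4
```

```text
t 7.0 case-frame TCP mm [-1.2 39.9 72.1]
tool axes in case [[-1.0, 0.001, 0.001], [0.001, 1.0, 0.0], [-0.001, 0.0, -1.0]] F [-2.3 -0.5  6.3]
[-0.2   0.6   0.04  1.84 -0.04  0.71  1.31]
```

Right around the stop height. I press a little further to see whether it is seated.

Emit:
{"op": "move_arm", "data": {"deltas": [[0,0,0,0,0,2,0],[0,0,0,0,0,3,0],[0,0,0,0,0,4,0],[0,0,0,0,0,4,0]]}}

```text
t: 7.5
tool_pos: [0.5691, 0.0738, 0.0718]
tcp_rot: [0.194, 3.133, 0.002]
contact_force: [-12.3, -1.1, 42.3]
width: -0.0001
grasp_force: 21.4
```

```bash
python3 w.py 5
```

```text
t 7.5 case-frame TCP mm [-1.1 39.9 71.8]
tool axes in case [[-1.0, 0.001, 0.003], [0.001, 1.0, 0.001], [-0.003, 0.001, -1.0]] F [-12.1  -2.6  42.3]
[-0.2   0.6   0.04  1.84 -0.04  0.7   1.31]
```

The board is seated: contact stops at 71.8 mm and the force rises stiffly to 42 N. I rise straight up and go over the lid to behind it.

Emit:
{"op": "move_arm", "data": {"deltas": [[0,0,0,0,0,-20,0],[0,0,0,0,0,-70,0],[0,0,0,0,0,-125,0],[0,0,0,0,0,-180,0],[0,0,0,0,0,-235,0],[0,0,0,0,0,-290,0],[0,0,0,0,0,-340,0],[0,0,0,0,30,-355,0],[0,0,0,0,80,-355,0],[0,0,0,0,130,-355,0],[0,0,0,0,180,-355,0],[0,0,0,0,207,-355,0]]}}

```text
t: 9.0
tool_pos: [0.5936, 0.2823, 0.4213]
tcp_rot: [-0.189, -3.134, -0.0]
contact_force: [0.4, 0.0, -0.2]
width: 0.0003
grasp_force: 0.0
```

```bash
python3 w.py 6 top; python3 - <<'E'
E
```

```text
t 9.0 case-frame TCP mm [ -2.2 249.8 421.3]
tool axes in case [[-1.0, -0.002, -0.002], [-0.002, 1.0, 0.0], [0.002, 0.0, -1.0]] F [ 0.4  0.1 -0.2]
[-0.49  0.5   0.02  1.   -0.01  1.65  0.98]
```

View pics/top6.png

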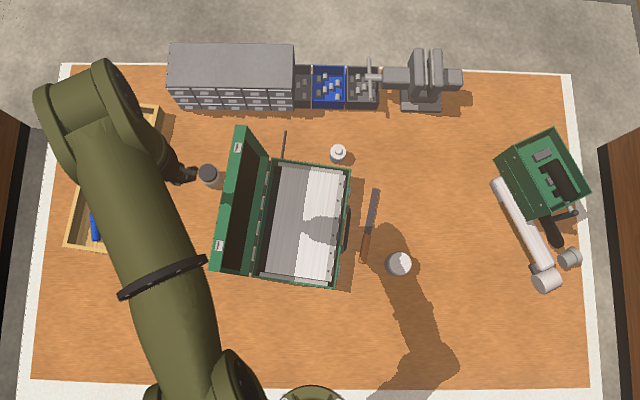

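The board lies flat inside the rim at (305,222). The lid at (235,200), the case and the bystanders are unmoved. I descend behind the lid and begin pushing it forward.

Emit:
{"op": "move_arm", "data": {"deltas": [[0,0,0,0,0,45,0],[0,0,0,0,0,90,0],[0,0,0,0,-10,125,0],[0,0,0,0,-28,135,0],[0,0,0,0,-36,136,0],[0,0,0,0,-43,136,0],[0,0,0,0,-50,136,0],[0,0,0,0,-57,136,0],[0,0,0,0,-65,136,0],[0,0,0,0,-75,136,0]]}}

```text
t: 10.3
tool_pos: [0.5858, 0.2085, 0.2885]
tcp_rot: [0.188, 3.132, 0.01]
contact_force: [0.2, 6.9, 6.0]
width: 0.0002
grasp_force: 3.6
```

```bash
python3 w.py 7 side
```

```text
t 10.3 case-frame TCP mm [ -1.  175.6 288.5]
tool axes in case [[-1.0, -0.003, 0.004], [-0.003, 1.0, 0.006], [-0.004, 0.006, -1.0]] F [-0.6  6.8  6. ]
[-0.39  0.46  0.02  1.42 -0.01  1.26  1.08]
```

View pics/side7.png

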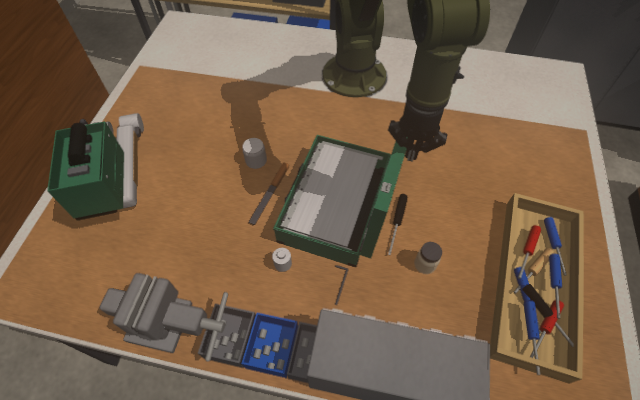

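The side view shows the lid near upright at (395,185), the fingertips behind its edge at (412,150), and the board flat. The push force is about 7 N. I continue along the lid's arc.

Emit:
{"op": "move_arm", "data": {"deltas": [[0,0,0,0,-11,1,0],[0,0,0,0,-25,1,0],[0,0,0,0,-35,0,0],[0,0,0,0,-45,0,0],[0,0,0,0,-55,0,0],[0,0,0,0,-66,1,0],[0,0,0,0,-76,3,0],[0,0,0,0,-86,5,0],[0,0,0,0,-96,8,0],[0,0,0,0,-105,11,0],[0,0,0,0,-115,14,0],[0,0,0,0,-124,18,0]]}}

```text
t: 11.85
tool_pos: [0.5698, 0.0807, 0.2681]
tcp_rot: [0.194, 3.135, -0.001]
contact_force: [0.2, 3.5, 4.2]
width: -0.0001
grasp_force: 2.2
```

```bash
python3 w.py 8
```

```text
t 11.85 case-frame TCP mm [ -1.3  46.8 268.1]
tool axes in case [[-1.0, 0.001, 0.0], [0.001, 1.0, -0.0], [-0.0, -0.0, -1.0]] F [-0.2  3.5  4.2]
[-0.22  0.4   0.05  1.58 -0.02  1.17  1.28]
```

Emit:
{"op": "move_arm", "data": {"deltas": [[0,0,0,0,-14,8,0],[0,0,0,0,-31,19,0],[0,0,0,0,-47,31,0],[0,0,0,0,-61,45,0],[0,0,0,0,-68,53,0],[0,0,0,0,-74,61,0],[0,0,0,0,-80,69,0],[0,0,0,0,-86,78,0],[0,0,0,0,-91,86,0],[0,0,0,0,-95,95,0],[0,0,0,0,-98,102,0],[0,0,0,0,-101,108,0]]}}

```text
t: 13.35
tool_pos: [0.5573, -0.0186, 0.1597]
tcp_rot: [-0.194, -3.135, -0.0]
contact_force: [0.6, -0.2, 2.8]
width: -0.0
grasp_force: 0.8
```

```bash
python3 w.py 9
```

```text
t 13.35 case-frame TCP mm [ -1.5 -53.3 159.7]
tool axes in case [[-1.0, 0.001, -0.0], [0.001, 1.0, 0.0], [0.0, 0.0, -1.0]] F [ 0.7 -0.1  2.8]
[-0.05  0.47  0.06  1.79 -0.03  0.89  1.47]
```

Emit:
{"op": "move_arm", "data": {"deltas": [[0,0,0,0,-2,6,0],[0,0,0,0,-4,12,0],[0,0,0,0,-6,18,0],[0,0,0,0,-7,23,0],[0,0,0,0,-9,28,0],[0,0,0,0,-10,32,0],[0,0,0,0,-11,35,0],[0,0,0,0,-12,38,0],[0,0,0,0,-12,40,0],[0,0,0,0,-13,42,0],[0,0,0,0,-13,43,0],[0,0,0,0,-13,44,0]]}}

```text
t: 14.85
tool_pos: [0.5557, -0.0318, 0.1163]
tcp_rot: [-0.194, -3.136, 0.001]
contact_force: [-0.2, -1.4, 0.1]
width: 0.0003
grasp_force: 0.7
```

```bash
python3 w.py 10
```

```text
t 14.85 case-frame TCP mm [ -1.4 -66.6 116.3]
tool axes in case [[-1.0, 0.001, 0.0], [0.001, 1.0, -0.0], [-0.0, -0.0, -1.0]] F [-0.  -1.4  0.1]
[-0.02  0.52  0.05  1.84 -0.04  0.78  1.5 ]
```

Emit:
{"op": "move_arm", "data": {"deltas": [[0,0,0,0,0,1,0],[0,0,0,0,0,2,0],[0,0,0,0,0,3,0],[0,0,0,0,0,4,0],[0,0,0,0,0,4,0]]}}

```text
t: 15.48
tool_pos: [0.5558, -0.0319, 0.1149]
tcp_rot: [0.194, 3.134, -0.0]
contact_force: [-7.8, -0.8, 26.7]
width: -0.0
grasp_force: 13.1
```

```bash
python3 w.py 11
```

```text
t 15.475 case-frame TCP mm [ -1.4 -66.6 114.9]
tool axes in case [[-1.0, 0.001, 0.002], [0.001, 1.0, 0.0], [-0.002, 0.0, -1.0]] F [-7.7 -1.7 26.7]
[-0.02  0.52  0.05  1.84 -0.04  0.78  1.5 ]
```

The lid is on its stop, with the outer face at 114.9 mm. I give it one short firm press and then lift clear.

Emit:
{"op": "move_arm", "data": {"deltas": [[0,0,0,0,0,1,0],[0,0,0,0,0,1,0],[0,0,0,0,0,-2,0],[0,0,0,0,0,-6,0],[0,0,0,0,0,-25,0],[0,0,0,0,0,-65,0],[0,0,0,0,0,-110,0],[0,0,0,0,0,-155,0],[0,0,0,0,0,-190,0],[0,0,0,0,0,-205,0],[0,0,0,0,0,-205,0]]}}

```text
t: 16.85
tool_pos: [0.5559, -0.0314, 0.3171]
tcp_rot: [0.194, 3.135, 0.0]
contact_force: [-0.1, 0.3, -0.1]
width: 0.0001
grasp_force: 0.0
```

```bash
python3 w.py 12 side top; python3 - <<'E'
import cv2,numpy as np
a=cv2.imread("pics/side12.png")[80:380,180:480]; b=cv2.imread("pics/top12.png")[90:340,180:430]
cv2.imwrite("pics/c12.png",np.hstack([cv2.resize(a,(400,400)),cv2.resize(b,(400,400))]))
E
```

```text
t 16.85 case-frame TCP mm [ -1.3 -66.2 317.1]
tool axes in case [[-1.0, 0.001, 0.0], [0.001, 1.0, 0.0], [-0.0, 0.0, -1.0]] F [-0.1  0.3 -0.1]
[-0.04  0.34  0.07  1.53 -0.02  1.27  1.49]
```

View pics/c12.png

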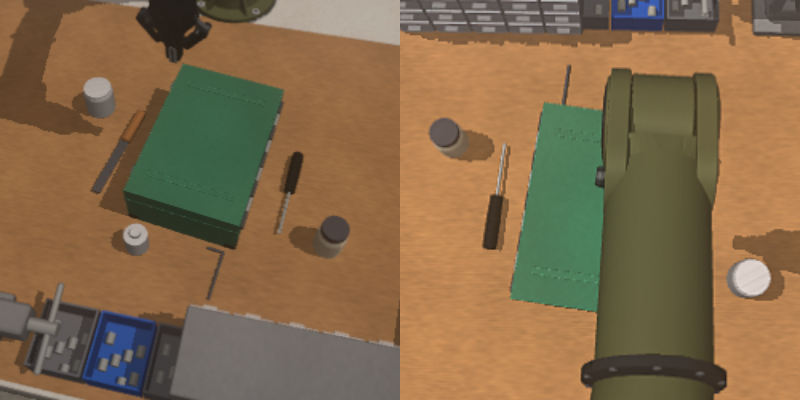

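The lid is shut flush on the rim (side crop around (205,150)). All the bystanders outside the case are in place, and the tool is about 200 mm above the lid, touching nothing.

```bash
python3 -c "
from bench import workorder; print(workorder.finish_job())"
```

```text
the job is handed in; nothing more can be done
None
```

I pushed the board flat first and then the lid fully shut, without shifting the case or the parts around it, and handed the job in at about 17 s; the pliers and spanner are under the closed lid, so I could not check them at the end.

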